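# Shift a home-built gear selector into the slot with the sensor

### The job

Try out the home-built gear shifter on the desk: with the outside of the closed fingers, push its lever through the H-shaped gate and fully home into the one corner slot that has the upright round sensor standing at its end, and leave it there. Only push the lever; never take it or its knob between the fingers. Leave the jar, tumbler, tape roll and bit case where they are.

Things in the scene. Friction and masses are not known exactly. Their poses are not given: they have to be found in the camera images.
- shifter: Gear shifter fixed to the desk: plywood board 200 x 190 x 12 mm, aluminium case, steel gate plate 150 x 150 x 8 mm on top, its top 122 mm above the desk. Origin: on the desk under the gate's centre. x runs along the slots, away from the robot; y to the left along the cross passage; z up. The whole shifter is turned up to 0.45 rad about z.
- gate_mid (a point): Gate centre at the plate's top, axes as the shifter's. A cross passage along y at x = 0, 16 mm wide, joins three slots along x at y = -28, 0, +28 mm, each 14 mm wide and running from x = -32 to +32 mm. The tongues between the slots have round ends, so a lever pushed sideways while within about 3 mm of the passage's middle (at the gate) is guided in.
- lever_fore (a joint): Lean of the lever along the slots, rad: 0 = upright, in the cross passage; positive leans to the shifter's +x. About +0.27 or -0.27 is fully home in a slot. It starts anywhere along the middle slot. Stiff pivot: it stays where left and takes about 2 to 4 N at the knob to move.
- lever_side (a joint): Lean of the lever along the cross passage, rad: 0 = middle slot, positive leans to the shifter's +y; about +0.28 or -0.28 = at the outer slots (ends of the passage). Equally stiff, no spring.
- knob (a point): Centre of the black ball knob, 40 mm diameter, on a steel stem 10 mm thick that tilts about a pivot on the shifter's z axis, 18 mm above the desk. Knob centre 215 mm from the pivot (233 mm above the desk when upright); it moves about 57 mm along x and 60 mm along y to a corner slot's end. The frame leans with the lever, z along the stem.
- stem_gate (a point): Point on the stem's axis where it passes the gate plate, 100 mm from the pivot. Fully home in a corner slot it lies about 27 mm (along x) from the centre of the piece at that slot's end.
- sensor_mid (a point): Sensor: upright round steel barrel 22 mm thick, black cap, 45 mm tall, on a 26 x 26 mm flange. Point: centre of its underside, on the plate's top, at x = +54 or -54, y = +28 or -28 mm in the shifter's frame. The slot end with the same signs of x and y is the one wanted. The other three corners have a flat cover 26 x 26 x 3 mm, the middle slot's ends nothing.
- jar: Bystander: capped glass jar with a paper label, 70 mm diameter, 85 mm tall, loose. Origin: centre of its underside.
- tumbler: Bystander: amber tumbler, 72 mm diameter, 85 mm tall, loose. Origin: centre of its underside.
- tape: Bystander: roll of tape lying flat, 72 mm diameter, 19 mm high, loose. Origin: centre of its underside.
- bitcase: Bystander: flat screwdriver bit case 70 x 120 x 30 mm, loose. Origin: centre of its underside.

How it is judged (in metres and radians):
At the end, for the whole second after the job is handed in: The lever rests fully home in the corner slot beside the sensor: the stem at the gate is under 31 mm (level) from the sensor's centre, so within about 4 mm of the slot's end, leans slower than 0.05 rad/s. Each bystander is within 30 mm of where it began (horizontal distance between stem_gate and sensor_mid below 0.031 m and velocity of joint lever_fore between -0.05 and 0.05 rad/s and velocity of joint lever_side between -0.05 and 0.05 rad/s and distance of each of jar, tumbler, tape, bitcase from where it was at the start of the episode below 0.03 m); the robot touches nothing.
It fails at once if the glass jar is pushed, lifted or knocked over (moved more than 30 mm) (distance of jar from where it was at the start of the episode above 0.03 m).
It fails at once if the amber tumbler is pushed, lifted or knocked over (moved more than 30 mm) (distance of tumbler from where it was at the start of the episode above 0.03 m).
It fails at once if the roll of tape is pushed, lifted or knocked over (moved more than 30 mm) (distance of tape from where it was at the start of the episode above 0.03 m).
It fails at once if the bit case is pushed, lifted or knocked over (moved more than 30 mm) (distance of bitcase from where it was at the start of the episode above 0.03 m).
It fails at once if the lever or its knob is taken between the fingers instead of being pushed from outside (x of the grasp point in the frame of knob between -0.015 and 0.015 m and y of the grasp point in the frame of knob between -0.015 and 0.015 m and z of the grasp point in the frame of knob below 0.03 m).
It also fails if it takes over 53 s, if anything falls off the work surface, if the arm or the gripper's body presses on something with over 40 N, if the wrist force passes 120 N, or if a joint passes its speed limit or range.

### The arm

A 7-joint arm with a two-finger parallel gripper is mounted at the origin on the work surface. World frame = base frame: x ahead of the robot, y to its left, z up, the work surface at z = 0. Lengths are in mm, angles in degrees, forces in N, time in s.
With the tool pointing down it reaches from about 425 to 800 mm from the base axis. Payload 8.3 kg.
Tool frame: the origin (TCP) lies at the very end of the fingers, on their centre line; the grasp point (between the pads) lies 19 mm behind it; z points along the fingers, y is the line along which they close (so a half turn about z gives the same grasp; the last joint's range is limited). The gripper opens to 85 mm and grips with 20 to 120 N. Pads are 22 mm wide; open, the fingers measure 114 mm over their backs; the gripper's body (76 mm by 85 mm) begins 54 mm behind the grasp point. The pads swing forward as they close: fully open they stand 13 mm farther back than shut.
Start: joints at [70.881, 21.967, 0.94, 78.501, -0.361, 79.538, -2.664], TCP at [167.227, -602.194, 231.279] pointing down, gripper open.
Joint ranges: [-169.22, 169.22], [-14.56, 117.87], [-87.37, 89.26], [10.42, 133.3], [-82.24, 262.24], [0.94, 117.77], [-172.7, 172.7]. Speed limits (degrees/s): [136.94, 136.94, 172.46, 172.46, 180, 180, 180].

### API

Orientations are given as [roll, pitch, yaw] about the fixed x, y, z axes, in that order (R = Rz(yaw) Ry(pitch) Rx(roll)).
In Python, from cell import manip gives the robot as it stands. The module is installed in compiled form; this text tells all that it offers.
- The arm moves only by the tool move_arm, never from a script. Its argument "increments" is a list of rows, each a list of 5 numbers: the opening, from -1 (shut) to 1 (fully open), so that 0 is half open, then the shift along the tool's x, y, z in m, then the turn about the tool's z in rad. In form: [[grip, dx, dy, dz, twist], ...]. A call has 1 to 5 rows; each row shifts and turns the commanded pose from where the row before left it, along the tool's axes as they then stand; what a row does not reach is not made up. A row lasts 1/8 s, in which the tool goes at most 62.5 mm and 10.7 degrees, less where a joint would pass 70% of its speed; a pose out of reach is approached as far as the arm can. A call is refused whole if a number of a shift passes 0.0625 or a number of a turn 0.188, either way. A call with a gripper value outside its range is refused whole. The fingers move at their own pace and stop on an object; the grip force is fixed at half the most. Time passes only in rows, so rows that do not move let the fingers close. It gives the time, the measured TCP pose, the force, the opening and the grip force at its end, in the units of the state.
- manip.get_state(): the state, without advancing time (a new reading comes with each control period).
- manip.camera(name): name is "scene" or "top"; returns a dict with "img" (400x640x3 uint8, red, green, blue), "camera_matrix" (3x3 intrinsics, pixels), "world_to_cam" (4x4, takes a point from world to camera coordinates). Camera axes: x right, y down, z forward; pixel columns grow to the right and rows downward; lengths in mm; the calibration is good to about 2 mm. A picture is of the moment at which its call begins. There is no depth.
- manip.hand_in(): hands the job in; it is judged then, once.
Trained networks look in a picture, given as the dict that the camera call returned (one of the last four; its "shot" number tells which), for a name from the list of things; names that differ only in an ending like _2 or _b are one class to them, and where a whole thing is asked for, a point or a joint stands for the part that bears it (a point fixed in the world has none). Each returns a list of dicts, best first, with "conf" (0 to 1); they miss things now and then, are a little off and sometimes report something else, mostly with a low value. They report only what shows in the picture. A call takes as long as a camera call.
- manip.cut_out(picture, name): "pixels" (400x640 bool, what is visible of it) and "pixel" ([row, column] in pixels, amid what is visible of it).
- manip.landmark_of(picture, name): "pixel" ([row, column] in pixels: a listed point, or the origin of a listed thing).
The state is a dict: "clock": time; "q": joint angles; "qvel": joint speeds; "tau": joint torques, N m; "eef_pos": TCP position; "tcp_rot": TCP orientation; "ft_force": force on the tool from outside, world axes, zero at the start; "torque": the same for the moment, N m; "opening": finger opening in mm; "grip_force": force on a finger pad.
Only numpy, scipy, OpenCV 4.12 (cv2) and the standard library are available. Lean on these libraries where they do the work, as an engineer would, in place of code of your own. Each camera call takes 0.05 s, during which the arm holds its last target. There are 200 camera calls.

## Working session

There is one attempt and no reset: what is moved stays moved. The work goes in short steps, Python scripts to look and compute and a tool call to move; the robot and the scene stay as the last step left them, time stands still between calls to the robot, and variables do not carry over. Pictures are saved under pics/ and viewed, at most 10 in all, crops included, and the job is handed in when it is done.

Besides the shell and the picture viewer there is one more tool, called after "Call:" as name([rows], argument=value, ...), one row to a line, values as JSON. move_arm: Moves the arm, as the interface text tells. Its arguments: {"type":"object","properties":{"increments":{"type":"array"}},"required":["increments"]}

```bash
mkdir -p pics
cat > h.py <<'E'
import numpy as np, cv2
from cell import manip
def proj(c,P):
    P=np.atleast_2d(P); W=c["world_to_cam"]; p=(W[:3,:3]@P.T).T+W[:3,3]; q=(c["camera_matrix"]@p.T).T
    return q[:,:2]/q[:,2:]
def ray(c,rc):
    W=c["world_to_cam"];R=W[:3,:3];o=-R.T@W[:3,3]
    d=R.T@np.linalg.inv(c["camera_matrix"])@np.array([rc[1],rc[0],1.]);return o,d/np.linalg.norm(d)
def atz(c,rc,z):
    o,d=ray(c,rc);return o+d*(z-o[2])/d[2]
def tri(rs):
    A=0;b=0
    for o,d in rs:
        M=np.eye(3)-np.outer(d,d);A=A+M;b=b+M@o
    return np.linalg.solve(A,b)
E
python3 - <<'E'
from h import *
np.set_printoptions(precision=1,suppress=True)
cs={n:manip.camera(n) for n in("scene","top")}
print(manip.get_state())
for n,c in cs.items():
    cv2.imwrite(f"pics/{n}0.png",c["img"][:,:,::-1])
    o,d=ray(c,[200,320]);print(n,o,d)
    for t in["shifter","gate_mid","knob","stem_gate","sensor_mid","jar","tumbler","tape","bitcase"]:
        z={"gate_mid":122,"stem_gate":118,"sensor_mid":122,"knob":230}.get(t,0)
        for l in manip.landmark_of(c,t)[:2]: print(n,t,np.array(l["pixel"]),round(l["conf"],2),atz(c,l["pixel"],z))
E
```

```text
{'clock': 0.1, 'q': array([70.9, 22. ,  0.9, 78.6, -0.4, 79.5, -2.7]), 'qvel': array([ 0. , -0.1,  0. , -0.1,  0.1, -0.1, -0. ]), 'tau': array([  0. , -62.9,   0.8, -37.3,   0. ,   0. ,   0. ]), 'eef_pos': array([ 167.1, -601.8,  230.4]), 'tcp_rot': array([-179.9,    0. ,   15.5]), 'ft_force': array([-0.1,  0.5, -0.7]), 'torque': array([0., 0., 0.]), 'grip_force': 0.0, 'opening': 85.3736677475614}
scene [1319.4  -80.4  958.9] [-0.6  0.1 -0.8]
scene gate_mid [199.7 273.5] 0.97 [583.1 -64.1 122. ]
scene knob [181.8 274.2] 0.55 [632.2 -60.8 230. ]
scene stem_gate [208.7 274.9] 0.69 [605.5 -63.3 118. ]
scene sensor_mid [182.8 254.9] 0.53 [ 527.5 -100.6  122. ]
scene jar [238.6 361.4] 0.81 [624.6 130.1   0. ]
scene jar [182.3 255.3] 0.56 [ 410.4 -102.4    0. ]
scene tumbler [242.5 197.1] 0.64 [ 581.6 -247.1    0. ]
scene tape [284.7 347.2] 0.96 [742.3  74.6   0. ]
scene bitcase [314. 281.] 0.77 [791.7 -74.2   0. ]
top [ 559.2   34.3 1038.7] [ 0.1  0.  -1. ]
top shifter [229.1 367.1] 0.82 [579.1 -74.    0. ]
top gate_mid [228.6 367.9] 0.88 [577.9 -63.1 122. ]
top gate_mid [216.3 368.2] 0.61 [605.9 -64.  122. ]
top knob [207.  370.7] 0.71 [619.2 -57.7 230. ]
top stem_gate [218.1 365.3] 0.64 [601.9 -57.8 118. ]
top sensor_mid [247.3 383.8] 0.54 [535.7 -98.7 122. ]
top jar [215.3 285.5] 0.86 [614.3 137.    0. ]
top jar [208.9 371.3] 0.67 [631.3 -85.3   0. ]
top tumbler [227.8 435.7] 0.71 [ 582.8 -250.7    0. ]
top tape [165.5 307.1] 0.53 [745.1  81.9   0. ]
top bitcase [144.3 367.1] 0.56 [801.9 -76.    0. ]
```

Run:
```python
import cv2,numpy as np
a=cv2.imread("pics/scene0.png")[110:260,170:400];b=cv2.imread("pics/top0.png")[130:280,250:480]
f=lambda x:cv2.resize(x,(780,None) if 0 else (460,300),interpolation=cv2.INTER_CUBIC)
cv2.imwrite("pics/c0.png",np.vstack([f(a),f(b)]))
```

```text
(no output)
```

View pics/c0.png

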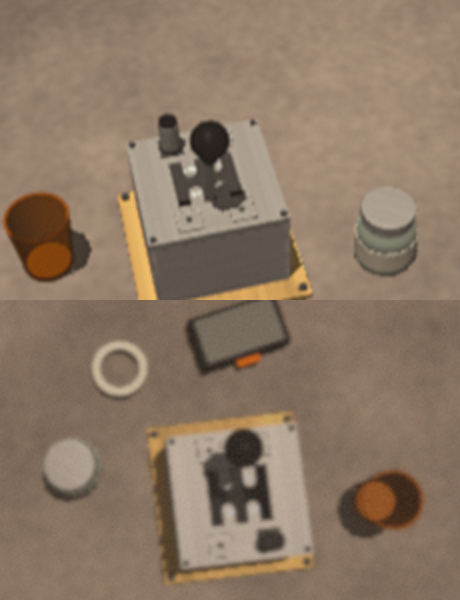

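View pics/top0.png

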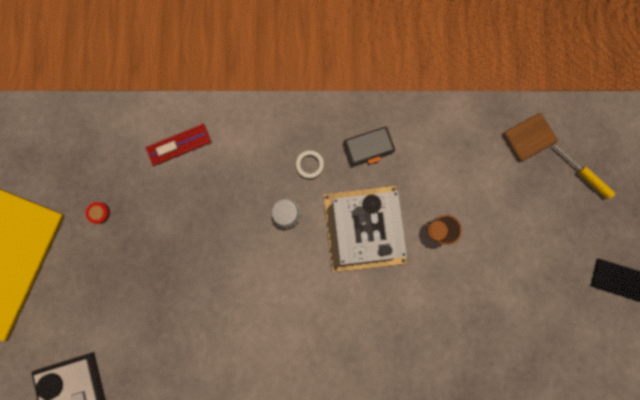

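The scene picture and crop show the sensor barrel at the far-left corner (scene ≈ (254,178), top ≈ (385,250)), so at −x, −y. The lever leans to +x in the middle slot, with the knob in the top view at ≈ (371,204). The plate bolts in the top view are at (335.5,200.5), (398,193.5), (404,258) and (341.5,264.5).

```bash
cat >> h.py <<'E'
def knob(S=None):
    rs=[]
    for n in("scene","top"):
        c=manip.camera(n);L=manip.cut_out(c,"knob");m=L[0]["pixels"] if L else None
        l=manip.landmark_of(c,"knob")
        px=np.array(l[0]["pixel"]) if l else None
        # knob blob: dark circle
        print(n,"lm",px,l[0]["conf"] if l else 0,"cut",L[0]["pixel"] if L else None,m.sum() if L else 0)
        if l: rs.append(ray(c,px))
    return tri(rs) if len(rs)==2 else None
E
python3 - <<'E'
from h import *
np.set_printoptions(precision=1,suppress=True)
c=manip.camera("top")
P=np.array([atz(c,[r,k],122) for k,r in[(335.5,200.5),(398,193.5),(404,258),(341.5,264.5)]])
print(P,P.mean(0)); a,b,cc,d=P
ex=(a-d+b-cc)[:2];ey=(a-b+d-cc)[:2]
print(np.degrees(np.arctan2(ex[1],ex[0])),np.degrees(np.arctan2(-ey[0],ey[1])),np.linalg.norm(ex)/2,np.linalg.norm(ey)/2)
m=manip.cut_out(c,"shifter")
s=manip.camera("scene")
Q=np.array([atz(s,[110+y/2,170+x/2],122) for x,y in[(131,145),(253,123),(284,213),(153,240)]])
print(Q,Q.mean(0))
k=knob();print("knob",k)
E
```

```text
[[ 642.    10.6  122. ]
 [ 658.4 -132.9  122. ]
 [ 511.9 -143.9  122. ]
 [ 497.    -2.8  122. ]] [577.3 -67.2 122. ]
4.785371481253925 6.266563923710564 146.2266548159907 143.18807545647525
[[ 520.6 -143.1  122. ]
 [ 505.4   -4.8  122. ]
 [ 641.3   11.9  122. ]
 [ 657.8 -126.2  122. ]] [581.3 -65.6 122. ]
scene lm [179.4 277.5] 0.75 cut [184.0, 276.3] 475
top lm [206.  372.2] 0.57 cut [208.8, 366.4] 360
knob [622.  -57.4 226.1]
```

Call:
move_arm([
  [-1,0,0,-0.035,0.083],
  [-1,0,0,-0.035,0.083],
  [-1,0.04,-0.035,0,0],
  [-1,0.04,-0.035,0,0],
  [-1,0.04,-0.035,0,0],
])

```text
clock: 2.08
eef_pos: [276.6, -483.9, 301.5]
tcp_rot: [180.0, -0.0, 6.0]
ft_force: [-0.2, -0.7, -0.8]
opening: -0.1
grip_force: 0.0
```

Call:
move_arm([
  [-1,0.04,-0.035,0,0],
  [-1,0.04,-0.035,0,0],
  [-1,0.04,-0.035,0,0],
  [-1,0.04,-0.035,0,0],
  [-1,0.04,-0.035,0,0],
])

```text
clock: 2.7
eef_pos: [457.1, -288.9, 301.6]
tcp_rot: [180.0, -0.0, 6.0]
ft_force: [-0.2, -1.3, -0.3]
opening: 0.3
grip_force: 0.0
```

Call:
move_arm([
  [-1,0.04,-0.035,0,0],
  [-1,0.04,-0.035,0,0],
  [-1,0.04,-0.035,0,0],
  [-1,0.04,-0.035,0,0],
  [-1,0,0,0,0],
])

```text
clock: 3.32
eef_pos: [602.6, -128.6, 300.4]
tcp_rot: [-179.8, -0.0, 6.5]
ft_force: [-1.1, -0.1, -0.4]
opening: -0.4
grip_force: 0.0
```

Call:
move_arm([
  [-1,0.042,-0.032,0,0],
  [-1,0.042,-0.033,0,0],
  [-1,0,0,0.04,0],
  [-1,0,0,0.04,0],
  [-1,0,0,0,0],
])

```text
clock: 3.95
eef_pos: [675.2, -62.0, 217.6]
tcp_rot: [-180.0, 0.4, 6.0]
ft_force: [-1.3, -0.2, 0.8]
opening: -0.2
grip_force: 0.0
```

```bash
cat >> h.py <<'E'
C=np.array([579.5,-66]);th=np.radians(6);E=np.array([[np.cos(th),np.sin(th)],[-np.sin(th),np.cos(th)]])
def loc(p): return np.r_[E@(np.array(p)[:2]-C),p[2]]
def snap(tag):
    import h
    ims=[]
    for n,(r,k) in {"scene":(110,170),"top":(130,250)}.items():
        c=manip.camera(n);a=c["img"][r:r+150,k:k+200,::-1].copy();ims.append(cv2.resize(a,(533,400),interpolation=cv2.INTER_CUBIC))
    cv2.imwrite(f"pics/{tag}.png",np.hstack([cv2.resize(i,(400,300)) for i in ims]))
E
python3 - <<'E'
from h import *
np.set_printoptions(precision=1,suppress=True)
s=manip.get_state();print(loc(s["eef_pos"]),s["tcp_rot"])
k=knob();print(k,loc(k)) if k is not None else 0
snap("s1")
E
```

```text
[ 95.6  -6.  217.6] [-180.     0.4    6. ]
scene lm None 0 cut [227.6, 363.6] 1182
top lm [205.4 370.2] 0.53 cut [212.0, 365.2] 141
```

View pics/s1.png

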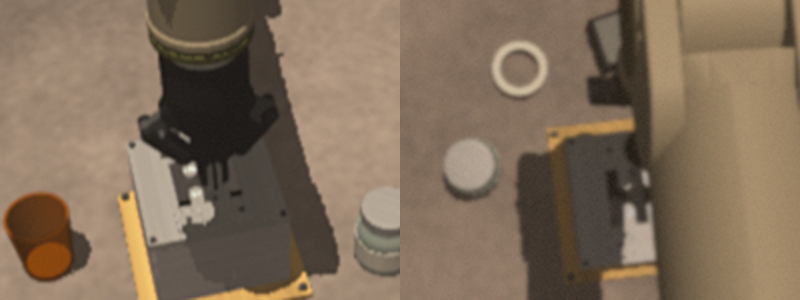

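The arm hides the knob in both views, with the finger standing clear on its +x side. I'll push toward −x using kinematics and the force reading.

Call:
move_arm([
  [-1,-0.012,-0.005,0,0],
  [-1,-0.012,0,0,0],
  [-1,-0.012,0,0,0],
  [-1,-0.012,0,0,0],
  [-1,0,0,0,0],
])

```text
clock: 4.97
eef_pos: [628.9, -61.1, 222.2]
tcp_rot: [180.0, -0.1, 6.0]
ft_force: [1.5, 0.2, 0.3]
opening: 0.0
grip_force: 0.7
```

Call:
move_arm([
  [-1,-0.008,0,0,0],
  [-1,-0.008,0,0,0],
  [-1,0,0,0,0],
])

```text
clock: 5.35
eef_pos: [612.6, -62.7, 221.2]
tcp_rot: [180.0, 0.0, 6.0]
ft_force: [1.2, 0.9, 1.1]
opening: 0.1
grip_force: 0.7
```

Call:
move_arm([
  [-1,0.03,0,0,0],
  [-1,0,0,-0.04,0],
  [-1,0,0,-0.045,0],
  [-1,-0.02,-0.06,0,0],
  [-1,-0.04,-0.04,0,0],
])

```text
clock: 5.98
eef_pos: [572.5, 35.9, 305.7]
tcp_rot: [-179.9, 0.1, 6.1]
ft_force: [-0.4, 2.0, -0.1]
opening: 0.2
grip_force: 0.0
```

Call:
move_arm([
  [-1,0,-0.05,0,0],
  [-1,0,-0.05,0,0],
  [-1,0,0,0,0],
])

```text
clock: 6.35
eef_pos: [560.8, 137.9, 306.2]
tcp_rot: [-179.9, 0.1, 6.5]
ft_force: [-0.8, -0.5, -0.5]
opening: -0.0
grip_force: 0.0
```

Run:
```python
from h import *
np.set_printoptions(precision=1,suppress=True)
s=manip.get_state();print(loc(s["eef_pos"]),s["tcp_rot"])
k=knob();print(k,loc(k)) if k is not None else 0
for n in("scene","top"):
    c=manip.camera(n);
    for P in((0,0,233),(6,0,233)):
        w=np.r_[E.T@np.array(P[:2])+C,P[2]];print(n,P,proj(c,w)[0][::-1])
snap("s2")
```

```text
[  2.7 204.8 306.2] [-179.9    0.1    6.5]
scene lm [163.8 271. ] 0.92 cut [168.7, 271.5] 508
top lm [225.8 374.7] 0.58 cut [226.4, 374.1] 333
[581.5 -64.  229.9] [  2.2   1.8 229.9]
scene (0, 0, 233) [162.  269.1]
scene (6, 0, 233) [164.1 269.7]
top (0, 0, 233) [226.7 375.2]
top (6, 0, 233) [223.7 374.9]
```

View pics/s2.png

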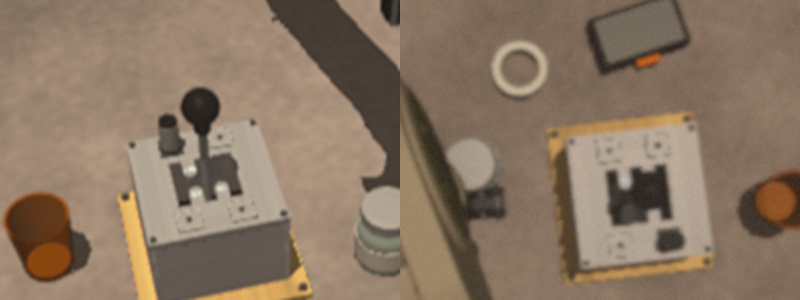

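Both views show the lever nearly upright in the cross passage. The knob is at shifter ≈ (2,2), which is inside the guiding tolerance. Next I'll push it toward −y.

Call:
move_arm([
  [-1,0,0.045,0,0],
  [-1,0,0.045,0,0],
  [-1,0,0.042,0,0],
  [-1,0,0,0.044,0],
  [-1,0,0,0.044,0],
])

```text
clock: 7.48
eef_pos: [576.9, 0.1, 217.8]
tcp_rot: [180.0, -0.1, 5.9]
ft_force: [-0.5, 0.3, -0.2]
opening: 0.0
grip_force: 0.0
```

Call:
move_arm([
  [-1,0,0,0,0],
  [-1,0,0.012,0,0],
  [-1,0,0.012,0,0],
  [-1,0,0.012,0,0],
  [-1,0,0,0,0],
])

```text
clock: 8.1
eef_pos: [580.8, -36.1, 219.1]
tcp_rot: [180.0, -0.1, 5.9]
ft_force: [1.2, 0.1, 0.4]
opening: -0.3
grip_force: 0.1
```

Run:
```python
from h import *
np.set_printoptions(precision=1,suppress=True)
s=manip.get_state();print(loc(s["eef_pos"]),s["tcp_rot"],s["ft_force"])
```

```text
[  4.4  29.6 219.1] [180.   -0.1   5.9] [1.2 0.1 0.4]
```

Call:
move_arm([
  [-1,0,0.01,0,0],
  [-1,0,0.01,0,0],
  [-1,0,0.01,0,0],
  [-1,0,0,0,0],
])

```text
clock: 8.6
eef_pos: [583.5, -65.9, 218.1]
tcp_rot: [180.0, 0.0, 5.9]
ft_force: [0.0, 1.6, 0.9]
opening: 0.1
grip_force: 0.3
```

Call:
move_arm([
  [-1,0,0.008,0,0],
  [-1,0,0.008,0,0],
  [-1,0,0.003,0,0],
  [-1,0,0,0,0],
])

```text
clock: 9.1
eef_pos: [585.4, -83.7, 218.2]
tcp_rot: [180.0, 0.0, 6.0]
ft_force: [-0.3, 0.3, -0.7]
opening: -0.3
grip_force: 0.4
```

Call:
move_arm([
  [-1,0,0.003,0,0],
  [-1,0,0.003,0,0],
  [-1,0,0,0,0],
])

```text
clock: 9.48
eef_pos: [586.1, -89.6, 218.4]
tcp_rot: [180.0, -0.0, 6.0]
ft_force: [-0.3, 1.4, 0.0]
opening: 0.1
grip_force: 0.6
```

Call:
move_arm([
  [-1,0,0.003,0,0],
  [-1,0,0.002,0,0],
  [-1,0,0,0,0],
])

```text
clock: 9.85
eef_pos: [586.6, -94.5, 218.4]
tcp_rot: [180.0, -0.0, 6.0]
ft_force: [0.6, 2.0, -1.4]
opening: 0.1
grip_force: 0.6
```

Call:
move_arm([
  [-1,0,-0.025,0,0],
  [-1,0,-0.02,-0.04,0],
  [-1,0,-0.05,-0.048,0],
  [-1,0,-0.06,0,0],
  [-1,0,-0.06,0,0],
])

```text
clock: 10.48
eef_pos: [564.9, 115.7, 302.7]
tcp_rot: [180.0, -0.1, 5.9]
ft_force: [0.9, -0.1, -0.1]
opening: 0.1
grip_force: 0.0
```

Run:
```python
from h import *
np.set_printoptions(precision=1,suppress=True)
s=manip.get_state();print(loc(s["eef_pos"]),s["tcp_rot"])
k=knob();print(k,loc(k)) if k is not None else 0
snap("s3")
```

```text
[  4.4 182.2 302.7] [180.   -0.1   5.9]
scene lm [173.7 240.6] 0.98 cut [178.8, 244.3] 488
top lm [223.9 403.8] 0.89 cut [223.5, 396.5] 440
[ 585.8 -125.9  214.6] [  0.  -60.3 214.6]
```

View pics/s3.png

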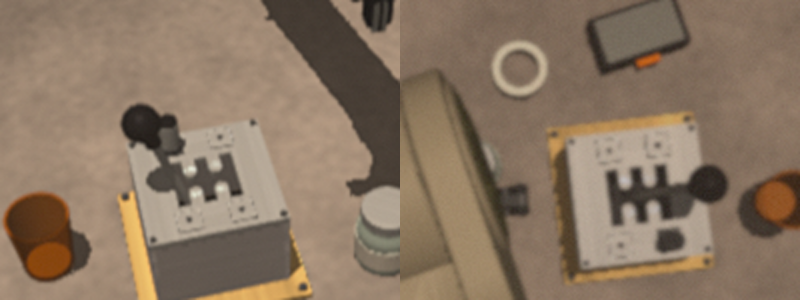

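The lever is at the −y end of the passage, with the knob at shifter (0,−60). I'll go round to its +x side and push −x.

Call:
move_arm([
  [-1,0.035,0.045,0,0],
  [-1,0.031,0.05,0,0],
  [-1,0,0.05,0,0],
  [-1,0,0.05,0,0],
  [-1,0,0.047,0,0],
])

```text
clock: 11.5
eef_pos: [655.3, -122.9, 301.4]
tcp_rot: [180.0, 0.0, 5.8]
ft_force: [0.8, 0.5, -0.5]
opening: 0.0
grip_force: 0.0
```

Call:
move_arm([
  [-1,0,0,0,0],
  [-1,0,0,0.047,0],
  [-1,0,0,0.047,0],
  [-1,0,0,0,0],
  [-1,0,0,0,0],
])

```text
clock: 12.12
eef_pos: [656.3, -119.2, 209.8]
tcp_rot: [180.0, -0.1, 6.0]
ft_force: [-0.4, -0.1, 0.1]
opening: 0.1
grip_force: 0.0
```

Run:
```python
from h import *
np.set_printoptions(precision=1,suppress=True)
s=manip.get_state();print(loc(s["eef_pos"]),s["tcp_rot"],s["ft_force"])
```

```text
[ 70.9 -61.  209.8] [180.   -0.1   6. ] [-0.4 -0.1  0.1]
```

Call:
move_arm([
  [-1,-0.02,0,0,0],
  [-1,-0.014,0,0,0],
  [-1,-0.01,0,0,0],
  [-1,-0.01,0,0,0],
  [-1,-0.01,0,0,0],
])

```text
clock: 12.75
eef_pos: [592.0, -125.7, 208.5]
tcp_rot: [180.0, -0.1, 6.0]
ft_force: [2.4, 0.5, 2.0]
opening: 0.1
grip_force: 0.9
```

Call:
move_arm([
  [-1,-0.01,0,0,0],
  [-1,-0.01,0,0,0],
  [-1,-0.004,0,0,0],
  [-1,0,0,0,0],
])

```text
clock: 13.25
eef_pos: [567.7, -128.4, 207.5]
tcp_rot: [-180.0, 0.0, 6.0]
ft_force: [0.9, 0.3, -1.4]
opening: -0.0
grip_force: 0.4
```

Call:
move_arm([
  [-1,-0.003,0,0,0],
  [-1,-0.003,0,0,0],
  [-1,0,0,0,0],
])

```text
clock: 13.62
eef_pos: [564.1, -128.3, 207.6]
tcp_rot: [-180.0, -0.2, 6.1]
ft_force: [12.4, 0.4, -6.6]
opening: 0.0
grip_force: 5.8
```

Call:
move_arm([
  [-1,-0.002,0,0,0],
  [-1,-0.002,0,0,0],
  [-1,0,0,0,0],
])

```text
clock: 14.0
eef_pos: [562.7, -128.1, 207.7]
tcp_rot: [-180.0, -0.6, 6.1]
ft_force: [24.9, 0.7, -13.9]
opening: 0.2
grip_force: 12.1
```

The force rose to 25 N against the end stop, so the lever should be home. I'll back off and look.

Call:
move_arm([
  [-1,0.01,0,0,0],
  [-1,0.04,0,0,0],
  [-1,0.02,0,-0.045,0],
  [-1,0,-0.03,-0.05,0],
  [-1,0,-0.06,0,0],
])

```text
clock: 14.62
eef_pos: [620.1, -34.6, 306.9]
tcp_rot: [179.9, -0.4, 5.7]
ft_force: [0.4, 0.0, 0.4]
opening: 0.1
grip_force: 0.0
```

Call:
move_arm([
  [-1,0,-0.06,0,0],
  [-1,0,-0.06,0,0],
  [-1,0,-0.05,0,0],
  [-1,0,0,0,0],
])

```text
clock: 15.12
eef_pos: [598.7, 142.6, 302.7]
tcp_rot: [-179.9, 0.1, 6.5]
ft_force: [-0.1, -0.4, -0.0]
opening: -0.1
grip_force: 0.0
```

Run:
```python
from h import *
np.set_printoptions(precision=1,suppress=True)
k=knob();print(k,loc(k)) if k is not None else 0
snap("s4")
```

```text
scene lm [157.5 237.7] 0.67 cut [162.4, 243.7] 495
top lm [252.2 404.5] 0.71 cut [250.5, 401.7] 387
[ 527.9 -129.3  204.5] [-57.9 -57.6 204.5]
```

View pics/s4.png

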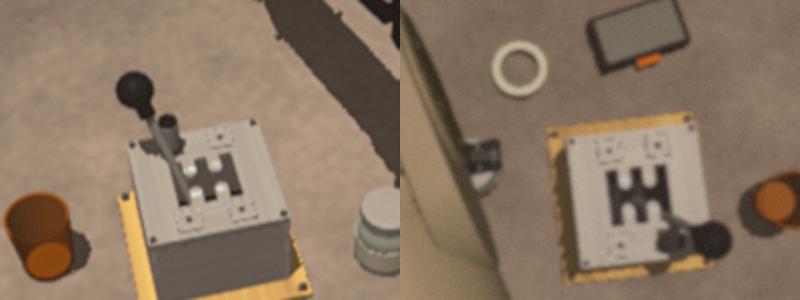

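The lever leans into the sensor's corner, with the knob at shifter (−58,−58) against an expected (−57,−60). The bystanders haven't moved and the arm is clear.

```bash
python3 -c "
from cell import manip
print(manip.hand_in())"
```

```text
the job is handed in; nothing more can be done
None
```

I pushed the lever through the gate and home into the sensor's corner slot (−x, −y), left it there with the arm clear, and handed the job in at about 15 s; no verdict came back.

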